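# Pack an imaging chamber without rattle

### The arm

A 6-joint arm with a two-finger parallel gripper is mounted at the origin on the work surface. World frame = base frame: x ahead of the robot, y to its left, z up, the work surface at z = 0. Lengths are in mm, angles in rad, forces in N, time in s.
With the tool pointing down it reaches from about 275 to 750 mm from the base axis. Payload 10.2 kg.
Tool frame: the origin (TCP) lies midway between the tips of the shut fingers; the grasp point (between the pads) lies 19 mm behind it; z points along the fingers, y is the direction in which the jaws open and shut (so a half turn about z gives the same grasp; the last joint's range is limited). The gripper opens to 85 mm and grips with 20 to 120 N. Pads are 22 mm wide; open, the fingers measure 114 mm over their backs; the gripper's body (76 mm by 85 mm) begins 54 mm behind the grasp point. The pads swing forward as they close: fully open they stand 13 mm farther back than shut.
Start: joints at [1.115, 0.313, 1.498, -0, 1.331, -0.223], TCP at [121.132, 510.841, 231.294] pointing down, gripper open.
Joint ranges: [-2.94, 2.94], [-0.97, 2.17], [0.19, 2.56], [-1.23, 4.37], [0.02, 3.11], [-2.88, 2.88]. Speed limits (rad/s): [2.39, 2.39, 3.01, 3.14, 3.14, 3.14].

### API

Orientations are given as a unit quaternion [w, x, y, z].
In Python, from rig import sense, capture, finish_job, search_frame, trace gives the robot as it stands.
- The arm moves only by the tool arm_command, never from a script. Its argument "steps" is one flat list of numbers, 5 for each row, row after row: the shift along the world's x, y, z in units of 50 mm (1.0 is 50 mm), then the turn about the world's z in units of 5 degrees (1.0 is 5 degrees), then the opening in per cent of the stroke, from 0 (shut) to 100 (fully open). In form: [dx, dy, dz, twist, fingers, dx, dy, dz, twist, fingers, ...]. A call has 1 to 5 rows; each row shifts and turns the commanded pose from where the row before left it; what a row does not reach is not made up. A row lasts 1/8 s, in which the tool goes at most 62.5 mm and 10.7 degrees, less where a joint would pass 70% of its speed; a pose out of reach is approached as far as the arm can. A call is refused whole if a number of a shift passes 1 or a number of a turn 1, either way. A call with a gripper value outside its range is refused whole. The fingers move at their own pace and stop on an object; "grip_force" is the grip in N (left out, the last holds). Time passes only in rows, so rows that do not move let the fingers close. It gives the time, the measured TCP pose, the force and the opening at its end, in the units of the state.
- sense(): the state, without advancing time (a new reading comes with each control period).
- capture(name): name is "side" or "top"; returns a dict with "frame" (420x560x3 uint8, blue, green, red), "fov_y" (degrees; the focal length in pixels is half the picture's height over the tangent of half this angle, whatever the lens; pixels are square), "cx", "cy" (the principal point, pixels), "k1" (the pictures are not rectified: a ray, as slopes to the right and down, at radius r is drawn at 1 + k1 r^2 times it, then the intrinsics apply), "extrinsics" (4x4, takes a point from world to camera coordinates). Camera axes: x right, y down, z forward; pixel columns grow to the right and rows downward; lengths in mm; the calibration is good to about 2 mm. A picture is of the moment at which its call begins. There is no depth.
- finish_job(): hands the job in, once; it reports no verdict.
Trained networks look in a picture, given as the dict that the camera call returned (one of the last four; its "shot" number tells which), for a name from the list of things; names that differ only in an ending like _2 or _b are one class to them, and where a whole thing is asked for, a point or a joint stands for the part that bears it (a point fixed in the world has none). Each returns a list of dicts, best first, with "score" (0 to 1); they miss things now and then, are a little off and sometimes report something else, mostly with a low value. They report only what shows in the picture. A call takes as long as a camera call. They do not tell look-alikes from the thing itself.
- search_frame(picture, target): "point" ([x, y, z] in mm, in world coordinates, good to about 4 mm: the middle of the surface that is visible of it).
- trace(picture, target): "mask" (420x560 bool, what is visible of it).
The state is a dict: "time_s": time; "joints": joint angles; "dq": joint speeds; "tau": joint torques, N m; "eef_pos": TCP position; "ee_rot": TCP orientation; "force": force on the tool from outside, world axes, zero at the start; "wrist_torque": the same for the moment, N m; "grip_width": opening from 0.0 (shut) to 1.0 (fully open).
Only numpy, scipy, OpenCV 4.12 (cv2) and the standard library are available. Lean on these libraries where they do the work, as an engineer would, in place of code of your own. Each camera call takes 0.05 s, during which the arm holds its last target. There are 200 camera calls.

### The job

The imaging chamber on the microscope stage plate must sit without rattle, so pack the slot between it and the sprung pad with one thick and one thin spacer, side by side, square in the slot, centred along it and fully down on its floor. Choose a pair that fills the gap snugly, pressing the pad in by at least half a millimetre but not hard against its end, and goes in without forcing or dropping, and let go. Leave the spare spacers standing clear of the stage plate and do not disturb or knock over anything else on the bench.

Things in the scene. Friction and masses are not known exactly. Their poses are not given: they have to be found in the camera images.
- fixture: Fixed black stage plate 120 x 145 mm, 8 mm thick. Origin at bench height below the sprung pad's free slot face; x along the slot, y across. Pad: x -50 to 50, y 0 to 8, top at z 34 mm, a stop behind it. Across the open-ended slot (negative y, floor at z 8 mm) the chamber is screwed down: aluminium, round window, x -50 to 50, 52 mm wide, top at z 26 mm. Anything pressed or dropped on these over 60 N is forced.
- pad (a joint): Travel (m) of the sprung pad towards the stop (+y): 0 free, 0.0045 hard against its end; spring 1 N per mm. The clear gap, from the free pad's face to the chamber's face, is 25 to 42 mm, new each time and NOT reported: gauge it by touch or sight. The top 5 mm of the pad's and the chamber's slot faces are bevelled back 2 mm.
- thin_9: Loose aluminium plate, one of the three thin spacers: 9 mm thick (its y), 90 mm long (its x), 32 mm tall, standing on its long edge; lowest 3 mm bevelled 1 mm each side. A lug, equally thick, 20 mm long, rises from the top edge (z 32 to 61 mm), centred at x = -33 mm. Origin: centre of the underside. About 85 g, varying.
- thin_12: Loose aluminium plate, one of the three thin spacers: 12 mm thick (its y), 90 mm long (its x), 32 mm tall, standing on its long edge; lowest 3 mm bevelled 1 mm each side. A lug, equally thick, 20 mm long, rises from the top edge (z 32 to 61 mm), centred at x = -33 mm. Origin: centre of the underside. About 113 g, varying.
- thin_15: Loose aluminium plate, one of the three thin spacers: 15 mm thick (its y), 90 mm long (its x), 32 mm tall, standing on its long edge; lowest 3 mm bevelled 1 mm each side. A lug, equally thick, 20 mm long, rises from the top edge (z 32 to 61 mm), centred at x = -33 mm. Origin: centre of the underside. About 141 g, varying.
- thick_20: Loose aluminium plate, one of the two thick spacers: 20 mm thick (its y), 90 mm long (its x), 32 mm tall, standing on its long edge; lowest 3 mm bevelled 1 mm each side. A lug, equally thick, 20 mm long, rises from the top edge (z 32 to 61 mm), centred at x = +33 mm. Origin: centre of the underside. About 188 g, varying.
- thick_29: Loose aluminium plate, one of the two thick spacers: 29 mm thick (its y), 90 mm long (its x), 32 mm tall, standing on its long edge; lowest 3 mm bevelled 1 mm each side. A lug, equally thick, 20 mm long, rises from the top edge (z 32 to 61 mm), centred at x = +33 mm. Origin: centre of the underside. About 272 g, varying.
- mat: Fixed black rubber mat 160 x 340 mm, 4 mm thick, on which the five spacers stand about 64 mm apart, in any order, their x axes within about 0.3 rad of the mat's x. Origin: centre of the underside.
- tweezers: Bystander: steel tweezers lying flat along x, 120 x 8 x 8 mm. Origin: centre of the underside.
- dish: Bystander: closed clear petri dish, 60 mm across, 14 mm high. Origin: centre of the underside.
- timer: Bystander: white timer 50 x 65 x 20 mm. Origin: centre of the underside.
- jar: Bystander: amber jar, 56 mm across, 70 mm high. Origin: centre of the underside.
- bottle: Bystander: glass bottle, 66 mm across, 150 mm high. Origin: centre of the underside.
- tip_box: Bystander: blue pipette-tip box with clear lid, 88 x 123 x 65 mm. Origin: centre of the underside.
- beaker: Bystander: clear plastic beaker, 66 mm across, 80 mm high. Origin: centre of the underside.
Mind the look-alikes: they are no part of the job. Leave any orange look-alike of the thin_9 alone.

How it is judged:
By the outcome, as a careful person would: the job done as asked, in the order asked, and still so for the second after the job is handed in, with the robot touching nothing.
It also fails if it takes over 72 s, if anything falls off the work surface, if the arm or the gripper's body presses on something with over 40 N, if the wrist force passes 120 N, or if a joint passes its speed limit or range.

## Working session

There is one attempt and no reset: what is moved stays moved. The work goes in short steps, Python scripts to look and compute and a tool call to move; the robot and the scene stay as the last step left them, time stands still between calls to the robot, and variables do not carry over. Pictures are saved under pics/ and viewed, on a budget of 10 in all, crops included, one or two more only if the job needs it, and the job is handed in when it is done.

Besides the shell and the picture viewer there is one more tool, called after "Request:" as name(argument=value, ...) on one line, values as JSON. arm_command: Moves the arm, as the interface text tells. Its arguments: {"type":"object","properties":{"steps":{"type":"array"},"grip_force":{"type":"number"}},"required":["steps"]}

```bash
mkdir -p pics; ls
cat > h.py <<'E'
import numpy as np, cv2
from rig import sense, capture, finish_job, search_frame, trace
def K(p):
    H,W=p["frame"].shape[:2]; f=H/2/np.tan(np.radians(p["fov_y"])/2); return f
def proj(p,X):
    X=np.atleast_2d(X).astype(float); E=np.array(p["extrinsics"]); c=X@E[:3,:3].T+E[:3,3]
    s=c[:,:2]/c[:,2:]; r2=(s**2).sum(1,keepdims=True); s=s*(1+p["k1"]*r2)
    return s*K(p)+[p["cx"],p["cy"]]
def unproj(p,uv,z):
    uv=np.atleast_2d(uv).astype(float); d=(uv-[p["cx"],p["cy"]])/K(p); s=d.copy()
    for _ in range(20): s=d/(1+p["k1"]*(s**2).sum(1,keepdims=True))
    E=np.array(p["extrinsics"]); R=E[:3,:3]; o=-R.T@E[:3,3]
    r=np.c_[s,np.ones(len(s))]@R
    return o+r*((z-o[2])/r[:,2])[:,None]
E
python3 - <<'E'
from h import *
import pickle
for n in("top","side"):
    p=capture(n); pickle.dump(p,open(n+".pkl","wb")); cv2.imwrite(f"pics/{n}0.png",p["frame"])
    E=np.array(p["extrinsics"]); print(n,-E[:3,:3].T@E[:3,3],p["fov_y"],p["k1"])
    for t in "fixture pad thin_9 thin_12 thin_15 thick_20 thick_29 mat tweezers dish timer jar bottle tip_box beaker".split():
        try: print(t,[(np.round(d["point"]).tolist(),round(d["score"],2),proj(p,d["point"]).round()[0].tolist()) for d in search_frame(p,t)])
        except Exception as e: print(t,e)
print(sense())
E
```

```text
pics
top [480.05903207   6.28475573 910.97873084] 55.69764733305811 -0.08229112534661956
fixture []
pad [([537.0, 254.0, 32.0], 0.57, [161.0, 200.0]), ([512.0, -186.0, 32.0], 0.38, [358.0, 210.0])]
thin_9 [([487.0, -316.0, 36.0], 0.9, [416.0, 221.0]), ([521.0, -249.0, 35.0], 0.67, [386.0, 206.0]), ([527.0, -61.0, 35.0], 0.62, [302.0, 203.0]), ([340.0, -253.0, 34.0], 0.61, [389.0, 288.0])]
thin_12 [([487.0, -316.0, 36.0], 0.9, [416.0, 221.0]), ([521.0, -249.0, 35.0], 0.67, [386.0, 206.0]), ([527.0, -61.0, 35.0], 0.62, [302.0, 203.0]), ([340.0, -253.0, 34.0], 0.61, [389.0, 288.0])]
thin_15 [([487.0, -316.0, 36.0], 0.9, [416.0, 221.0]), ([521.0, -249.0, 35.0], 0.67, [386.0, 206.0]), ([527.0, -61.0, 35.0], 0.62, [302.0, 203.0]), ([340.0, -253.0, 34.0], 0.61, [389.0, 288.0])]
thick_20 [([513.0, -187.0, 33.0], 0.97, [359.0, 210.0]), ([507.0, -128.0, 36.0], 0.65, [333.0, 212.0])]
thick_29 [([513.0, -187.0, 33.0], 0.97, [359.0, 210.0]), ([507.0, -128.0, 36.0], 0.65, [333.0, 212.0])]
mat [([518.0, -179.0, 10.0], 0.71, [353.0, 208.0])]
tweezers [([547.0, 48.0, 12.0], 0.5, [253.0, 195.0])]
dish
[... 2292 characters left out ...]
 16.0], 0.53, [204.0, 239.0])]
{'time_s': 1.6, 'joints': array([ 1.11457839e+00,  3.12962900e-01,  1.49768860e+00, -3.00554757e-05,
        1.33103017e+00, -2.23413755e-01]), 'dq': array([-0.00031934,  0.00144726, -0.00040986, -0.00139056, -0.00049712,
       -0.00024335]), 'tau': array([-1.95524633e-03, -4.12179136e+01, -2.59898025e+01, -3.49520615e-04,
        6.04764791e-04,  1.64562533e-05]), 'eef_pos': array([121.14873999, 510.83359813, 231.26627069]), 'ee_rot': array([-1.07145077e-06,  1.16135860e-01,  9.93233336e-01, -4.68263982e-05]), 'force': array([-0.48216976, -0.39722594, -0.95323534]), 'wrist_torque': array([0.00916955, 0.0440957 , 0.02943339]), 'grip_width': 1.0053271614641208}
```

Run:
```python
import cv2
a=cv2.imread("pics/top0.png")
m=cv2.resize(a[150:310,290:450],(600,600),interpolation=cv2.INTER_CUBIC); cv2.imwrite("pics/top_mat.png",m)
m=cv2.resize(a[130:270,90:230],(600,600),interpolation=cv2.INTER_CUBIC); cv2.imwrite("pics/top_fix.png",m)
```

```text
(no output)
```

View pics/top0.png

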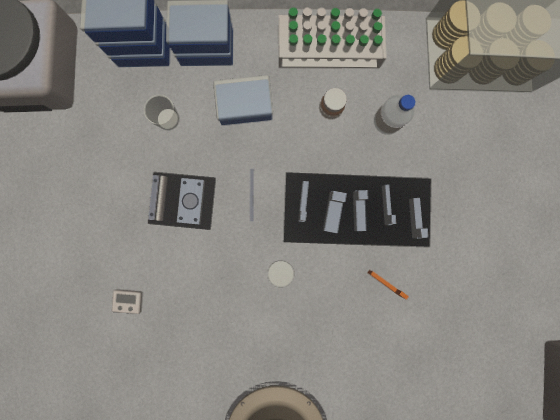

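View pics/top_fix.png

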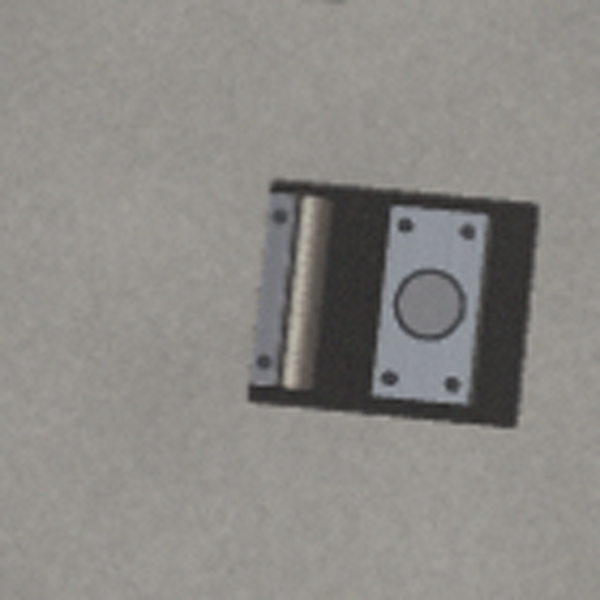

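View pics/top_mat.png

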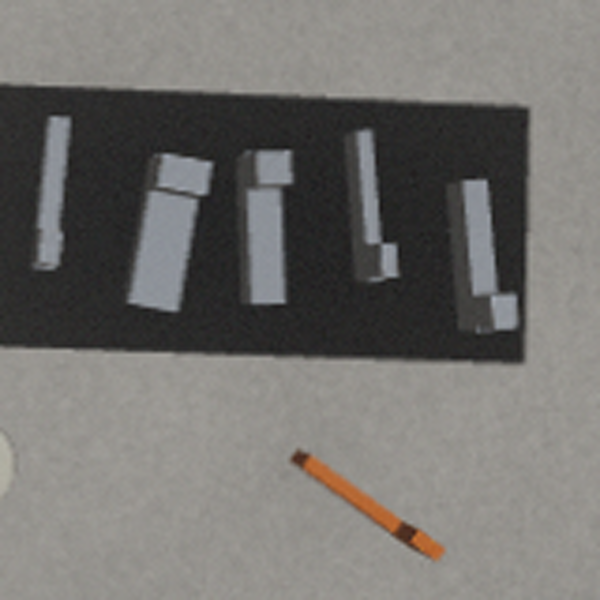

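```bash
cat > fix.py <<'E'
from h import *
import pickle
from scipy.optimize import minimize_scalar
from scipy.ndimage import map_coordinates
p=pickle.load(open("top.pkl","rb")); g=p["frame"].astype(float).mean(2)
c=np.array([[273,180],[538,205],[517,427],[249,402]])/(600/140)+[90,130]
P=unproj(p,c,8)[:,:2]; print(P.round(1)); print("sides",[round(np.linalg.norm(P[i]-P[i-1]),1) for i in range(4)])
a=P[0]-P[3]+P[1]-P[2]; yaw=np.arctan2(a[1],a[0]); print("yaw plate deg",np.degrees(yaw)); cen=P.mean(0)
def prof(yaw,z,ys,xs=np.linspace(-40,40,161)):
    ex=np.array([np.cos(yaw),np.sin(yaw)]); ey=np.array([-ex[1],ex[0]])
    X=cen+xs[:,None,None]*ex+ys[None,:,None]*ey
    X=np.dstack([X,np.full(X.shape[:2],z)]).reshape(-1,3)
    uv=proj(p,X); return map_coordinates(g,[uv[:,1],uv[:,0]],order=3).reshape(len(xs),-1).mean(0)
if __name__=="__main__":
    ys=np.arange(-75,80,.5)
    f=lambda t:-np.sum(np.diff(prof(t,26,ys))**2)
    ts=yaw+np.radians(np.arange(-3,3,.1)); t=ts[np.argmin([f(t) for t in ts])]; print("yaw sharp",np.degrees(t),"cen",cen)
    for z in(8,21,26,34):
        q=prof(t,z,ys); d=np.diff(q)/.5
        pk=[i for i in range(1,len(d)-1) if abs(d[i])>4 and abs(d[i])>=abs(d[i-1]) and abs(d[i])>abs(d[i+1])]
        print("z",z,[(round(ys[i]+.25,1),round(d[i],1)) for i in pk])
    print(prof(t,8,np.arange(-75,80,1.)).round().astype(int))
E
python3 fix.py
python3 - <<'E'
import cv2
a=cv2.imread("pics/side0.png")
cv2.imwrite("pics/side_fix.png",cv2.resize(a[110:210,200:333],(798,600),interpolation=cv2.INTER_CUBIC))
E
```

```text
[[602.2 277.5]
 [587.9 134.7]
 [469.8 145.5]
 [483.4 289.1]]
sides [np.float64(119.4), np.float64(143.5), np.float64(118.6), np.float64(144.2)]
yaw plate deg -5.389879663223738
yaw sharp -5.689879663223735 cen [535.82456389 211.72102894]
z 8 [(np.float64(-71.2), np.float64(-25.8)), (np.float64(-44.2), np.float64(24.3)), (np.float64(-37.8), np.float64(-5.9)), (np.float64(0.8), np.float64(7.1)), (np.float64(7.8), np.float64(-32.9)), (np.float64(40.2), np.float64(7.7)), (np.float64(49.8), np.float64(14.1)), (np.float64(55.8), np.float64(-30.8)), (np.float64(59.8), np.float64(17.5)), (np.float64(74.2), np.float64(5.4))]
z 21 [(np.float64(-73.2), np.float64(-26.1)), (np.float64(-46.2), np.float64(24.5)), (np.float64(-40.2), np.float64(-6.3)), (np.float64(-2.2), np.float64(7.0)), (np.float64(4.8), np.float64(-33.3)), (np.float64(36.2), np.float64(7.8)), (np.float64(46.2), np.float64(14.3)), (np.float64(52.2), np.float64(-31.3)), (np.float64(55.8), np.float64(17.8)), (np.float64(70.2), np.float64(5.5))]
z 26 [(np.float64(-74.2), np.float64(-26.3)), (np.float64(-47.2), np.float64(24.8)), (np
[... 577 characters left out ...]
float64(51.8), np.float64(18.0)), (np.float64(66.2), np.float64(5.6))]
[148 148 140 120  94  72  57  51  51  52  53  52  52  52  52  52  52  52
  52  52  52  52  52  52  51  51  52  56  62  70  86 109 131 145 149 148
 145 140 134 129 126 125 126 129 132 134 134 134 133 133 132 132 133 134
 134 134 133 133 133 133 134 133 133 133 134 134 134 133 133 132 130 127
 125 124 125 129 136 141 143 145 147 142 122  90  62  49  48  50  51  50
  50  50  50  50  51  50  50  50  50  50  50  50  50  50  50  51  51  50
  50  50  50  50  50  53  58  65  73  78  81  85  90  98 108 120 132 146
 160 169 170 161 141 111  84  72  80  97 112 120 122 120 118 116 115 114
 115 117 120 123 127 132 137 141 143 144 144]
```

View pics/side_fix.png

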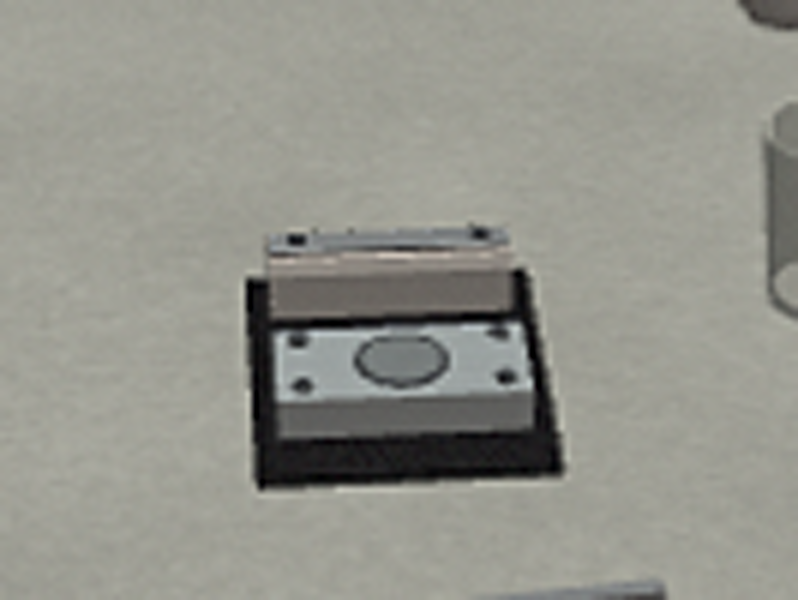

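```bash
cat > fit.py <<'E'
from h import *
import pickle
from scipy.optimize import minimize
def outline(x,y,yaw,t,lx,z0):
    c,s=np.cos(yaw),np.sin(yaw); R=np.array([[c,-s],[s,c]])
    def q(x0,x1,z): return np.c_[np.array([[x0,-t/2],[x1,-t/2],[x1,t/2],[x0,t/2]])@R.T+[x,y],np.full(4,z)]
    return q(-45,45,z0),q(-45,45,z0+32),q(lx-10,lx+10,z0+32),q(lx-10,lx+10,z0+61)
def score(v,p,g,t,lx,z0,S=8):
    b0,bt,l0,lt=outline(*v,t,lx,z0)
    U=[proj(p,a) for a in (b0,bt,l0,lt)]; al=np.vstack(U); o=np.floor(al.min(0)-4).astype(int); e=np.ceil(al.max(0)+4).astype(int)
    w,h=e-o; im=np.zeros((h*S,w*S),np.uint8)
    def hull(pts,val): cv2.fillConvexPoly(im,cv2.convexHull(np.round((pts-o+.5)*S*16-8).astype(np.int32)),val,shift=4)
    hull(np.vstack(U[:2]),40); hull(U[1],200); hull(np.vstack(U[2:]),40); hull(U[3],200)
    m=cv2.GaussianBlur(cv2.resize(im,(w,h),interpolation=cv2.INTER_AREA).astype(float),(0,0),.6)
    r=g[o[1]:e[1],o[0]:e[0]]
    return -np.corrcoef(m.ravel(),r.ravel())[0,1]
def fit(p,x,y,t,lx,z0=4,yaws=np.radians([-18,-9,0,9,18])):
    g=p["frame"].astype(float).mean(2)
    rs=[minimize(score,[x,y,a],args=(p,g,t,lx,z0),method="Nelder-Mead",options=dict(initial_simplex=[[x,y,a],[x+6,y,a],[x,y+4,a],[x,y,a+.12]],xatol=.02,fatol=1e-6)) for a in yaws]
    r=min(rs,key=lambda r:r.fun); return r.x,-r.fun
E
python3 - <<'E'
from fit import *
p=pickle.load(open("top.pkl","rb"))
for (x,y),lx,ts in [((523,-61),-33,(9,12,15)),((504,-128),33,(20,29)),((513,-187),33,(20,29)),((521,-247),-33,(9,12,15)),((487,-312),-33,(9,12,15))]:
    for t in ts:
        v,s=fit(p,x,y,t,lx); print((x,y),t,v[:2].round(1),"yaw",np.degrees(v[2]).round(1),round(s,4))
import fix
t=np.radians(-5.6)
ex=np.array([np.cos(t),np.sin(t)]); ey=np.array([-ex[1],ex[0]])
from scipy.ndimage import map_coordinates
for z,(a,b),nm in ((26,(-42,0),"chamber"),(34,(43,47),"padtop"),(8,(-70,-52),"plate")):
    xs=np.arange(-65,65.5,.5); ys=np.linspace(a,b,60)
    X=fix.cen+xs[:,None,None]*ex+ys[None,:,None]*ey; X=np.dstack([X,np.full(X.shape[:2],z)]).reshape(-1,3)
    uv=proj(p,X); q=map_coordinates(fix.g,[uv[:,1],uv[:,0]],order=3).reshape(len(xs),-1).mean(1); d=np.diff(q)
    print(nm,"edges x",xs[np.argmax(abs(d[:130]))]+.25,xs[130+np.argmax(abs(d[130:]))]+.25)
# yaw per edge
for z,y0 in((21,4.8),(34,48.2),(8,40.2)):
    pts=[]
    for xc in np.linspace(-40,40,9):
        ys=np.arange(y0-5,y0+5,.25); q=fix.prof(t,z,ys,np.linspace(xc-5,xc+5,21)); d=np.abs(np.diff(q)); k=np.argmax(d); w=d[max(0,k-8):k+9]**2
        pts.append((ys[max(0,k-8):max(0,k-8)+len(w)]*w).sum()/w.sum()+.125)
    f=np.polyfit(np.linspace(-40,40,9),pts,1); print("edge",z,"y",f[1].round(2),"yaw",(-5.6+np.degrees(f[0])).round(2))
print("cen",fix.cen,"origin",fix.cen+40.2*ey)
E
```

```text
(523, -61) 9 [532.7 -63.6] yaw -6.1 0.9542
(523, -61) 12 [532.7 -63.5] yaw -6.4 0.9931
(523, -61) 15 [532.8 -63.4] yaw -6.8 0.9624
(504, -128) 20 [ 508.6 -132.2] yaw -12.8 0.8669
(504, -128) 29 [ 508.7 -131. ] yaw -10.9 0.9939
(513, -187) 20 [ 511.6 -189.5] yaw 1.4 0.9947
(513, -187) 29 [ 511.7 -188. ] yaw -0.1 0.8708
(521, -247) 9 [ 524.4 -252.7] yaw 3.4 0.9893
(521, -247) 12 [ 524.4 -252.1] yaw 3.4 0.952
(521, -247) 15 [ 524.3 -251.1] yaw 3.1 0.8921
(487, -312) 9 [ 494.3 -320.2] yaw 1.4 0.8839
(487, -312) 12 [ 494.4 -319.1] yaw 0.9 0.9332
(487, -312) 15 [ 494.3 -319.1] yaw 1.9 0.9329
[[602.2 277.5]
 [587.9 134.7]
 [469.8 145.5]
 [483.4 289.1]]
sides [np.float64(119.4), np.float64(143.5), np.float64(118.6), np.float64(144.2)]
yaw plate deg -5.389879663223738
chamber edges x -48.75 51.25
padtop edges x -58.75 51.25
plate edges x -59.25 61.25
edge 21 y 4.63 yaw -5.69
edge 34 y 48.1 yaw -5.68
edge 8 y 40.47 yaw -6.05
cen [535.82456389 211.72102894] origin [539.74739646 251.72917042]
```

Request:
arm_command(steps=[0.56,-0.86,-0.1,0.16,55,0.56,-0.86,-0.1,0.16,55,0.56,-0.86,-0.1,0.16,55,0.56,-0.86,-0.1,0,55,0.56,-0.86,-0.1,0,55], grip_force=50)

```text
time_s: 2.22
eef_pos: [261.8, 294.5, 206.3]
ee_rot: [0.0, 0.095, 0.995, 0.0]
force: [0.5, 0.5, 0.6]
grip_width: 0.55
```

Request:
arm_command(steps=[0.56,-0.86,-0.1,0,55,0.56,-0.86,-0.1,0,55,0.56,-0.86,-0.1,0,55,0.56,-0.86,-0.1,0,55,0.56,-0.86,-0.1,0,55])

```text
time_s: 2.85
eef_pos: [401.9, 79.2, 181.4]
ee_rot: [0.0, 0.095, 0.995, 0.0]
force: [0.7, 0.6, 0.4]
grip_width: 0.549
```

Request:
arm_command(steps=[0.56,-0.86,-0.2,0,55,0.56,-0.86,-0.2,0,55,0.56,-0.86,-0.2,0,55,0.5,-0.8,-0.1,0,55,0,0,0,0,55])

```text
time_s: 3.48
eef_pos: [510.9, -90.4, 145.5]
ee_rot: [-0.0, 0.097, 0.995, -0.0]
force: [-0.7, -0.2, 0.1]
grip_width: 0.546
```

Request:
arm_command(steps=[0.3,-0.47,0,0,55,0.3,-0.47,0,0,55,0,0,-0.8,0,55,0,0,-0.8,0,55,0,0,0,0,55])

```text
time_s: 4.1
eef_pos: [538.6, -133.8, 64.5]
ee_rot: [-0.003, 0.095, 0.995, 0.001]
force: [0.8, 0.2, 1.3]
grip_width: 0.546
```

Run:
```python
from h import *
p=capture("side"); a=p["frame"]; s=sense(); print(s["eef_pos"],s["ee_rot"],s["force"])
cv2.imwrite("pics/s1.png",cv2.resize(a[170:370,190:456],(798,600),interpolation=cv2.INTER_CUBIC))
```

```text
[ 539.85019911 -134.43133745   66.56603935] [-6.14483698e-04  9.50208059e-02  9.95475062e-01  2.62602103e-04] [-0.34533548  0.03150421  0.88628728]
```

View pics/s1.png

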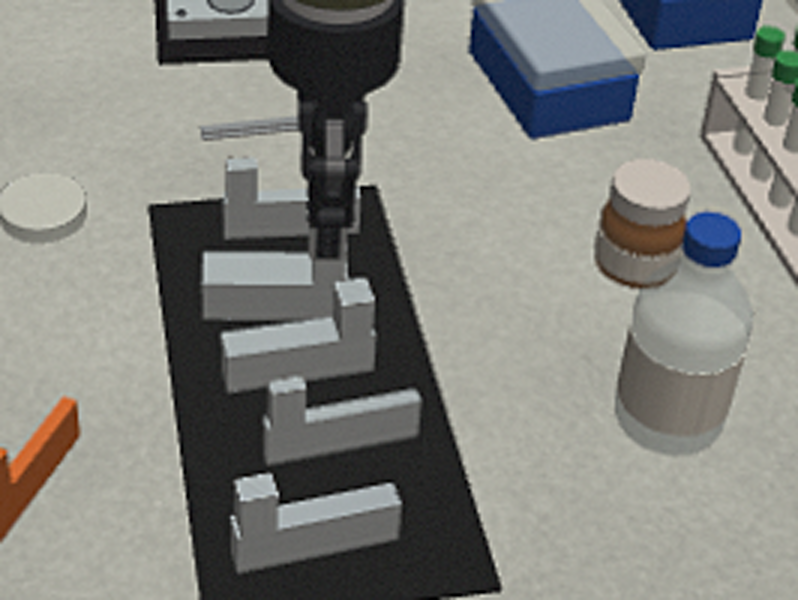

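Request:
arm_command(steps=[0.02,-0.05,-0.2,0,55,0,0,-0.33,0,55,0,0,0,0,40,0,0,0,0,20,0,0,0,0,20])

```text
time_s: 4.78
eef_pos: [541.1, -137.6, 39.9]
ee_rot: [0.0, 0.095, 0.995, 0.0]
force: [-0.5, -0.8, -2.9]
grip_width: 0.332
```

Request:
arm_command(steps=[0,0,0,0,20,0,0,0,0,20])

```text
time_s: 5.03
eef_pos: [541.1, -137.6, 39.8]
ee_rot: [0.0, 0.095, 0.995, -0.0]
force: [-0.2, -0.5, -2.9]
grip_width: 0.331
```

Request:
arm_command(steps=[0,0,0.2,0,20,0,0,0.4,0,20,0,0,0.6,0,20,0,0,0.6,0,20,0,0,0,0,20])

```text
time_s: 5.65
eef_pos: [542.2, -138.1, 132.2]
ee_rot: [0.002, 0.095, 0.995, -0.001]
force: [-0.2, -0.2, -3.1]
grip_width: 0.334
```

Request:
arm_command(steps=[0.07,0.4,0,0.34,20,0.07,0.8,0,0.35,20,0.08,0.9,0,0.35,20,0.08,0.9,0,0,20,0.08,0.9,0,0,20])

```text
time_s: 6.28
eef_pos: [559.3, 60.0, 128.4]
ee_rot: [-0.001, 0.049, 0.999, 0.0]
force: [0.4, 0.4, -2.0]
grip_width: 0.329
```

Request:
arm_command(steps=[0.08,0.9,0,0,20,0.08,0.9,0,0,20,0.08,0.9,0,0,20,0,0.7,0,0,20,0,0,0,0,20])

```text
time_s: 6.9
eef_pos: [570.6, 230.4, 128.1]
ee_rot: [-0.001, 0.048, 0.999, -0.0]
force: [-0.2, -0.4, -2.0]
grip_width: 0.327
```

Request:
arm_command(steps=[0,0,0,0,20,0,0,0,0,20])

```text
time_s: 7.15
eef_pos: [572.0, 226.7, 129.4]
ee_rot: [-0.0, 0.05, 0.999, -0.0]
force: [-0.9, -0.1, -3.5]
grip_width: 0.326
```

Run:
```python
from h import *
import pickle
s=sense(); print(s["time_s"],s["eef_pos"],s["ee_rot"],s["force"],s["wrist_torque"])
for n in("top","side"):
    p=capture(n); pickle.dump(p,open(n+"2.pkl","wb"))
    if n=="top": A=cv2.resize(p["frame"][150:250,100:233],(400,300),interpolation=cv2.INTER_CUBIC)
    else: B=cv2.resize(p["frame"][80:200,200:360],(400,300),interpolation=cv2.INTER_CUBIC)
cv2.imwrite("pics/carry.png",np.vstack([A,B]))
```

```text
7.15 [572.00844609 226.65625635 129.42608204] [-3.52621643e-04  5.04230156e-02  9.98727879e-01 -1.36251476e-04] [-0.91067228 -0.11095171 -3.45509078] [ 0.04109694 -0.02761679  0.00069738]
```

View pics/carry.png

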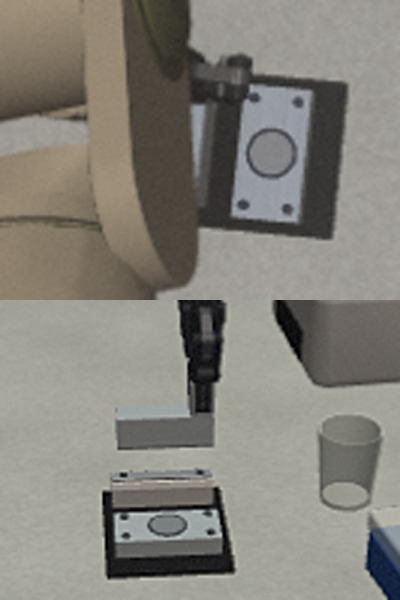

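Run:
```python
from h import *
import pickle
from scipy.ndimage import map_coordinates
p=pickle.load(open("side2.pkl","rb")); g=p["frame"].astype(float).mean(2)
t=np.radians(-5.69); ex=np.array([np.cos(t),np.sin(t),0]); ey=np.array([-ex[1],ex[0],0])
def ends(c,zs,yo,nm,half,R=12):
    for sgn in(-1,1):
        off=np.arange(-R,R,.25); Q=np.zeros(len(off))
        for z in zs:
            X=c+yo*ey+(sgn*half+off)[:,None]*ex; X[:,2]=z; uv=proj(p,X); Q+=map_coordinates(g,[uv[:,1],uv[:,0]],order=3)
        d=np.abs(np.diff(Q)); k=np.argmax(d); print(nm,sgn,"edge off",off[k]+.125, d[k]/len(zs))
tcp=np.array([572.0,226.7,129.4]); c=tcp-33*ex
ends(c,np.linspace(99,120,8),-14.5,"spacer",45)
o=np.array([541,251.6,0]); ends(o,np.linspace(11,22,8),-35.6-52,"chamber front",50)
ends(o,np.linspace(28,33,4),0,"pad",50)
```

```text
spacer -1 edge off -1.625 6.24801806369608
spacer 1 edge off -0.625 6.072415841442364
chamber front -1 edge off -11.625 18.198963983032854
chamber front 1 edge off -1.625 9.038015831105369
pad -1 edge off -3.875 3.6204807159477923
pad 1 edge off -2.875 1.3760686983234507
```

Request:
arm_command(steps=[-0.02,0.08,-0.3,0,20,0,0,-0.5,0,20,0,0,-0.28,0,20,0,0,0,0,20,0,0,0,0,20])

```text
time_s: 7.88
eef_pos: [571.6, 231.4, 76.5]
ee_rot: [0.001, 0.05, 0.999, 0.0]
force: [-0.4, -0.3, -3.8]
grip_width: 0.33
```

Request:
arm_command(steps=[0,0,0,0,20])

```text
time_s: 8.0
eef_pos: [571.6, 231.4, 76.6]
ee_rot: [0.001, 0.05, 0.999, 0.0]
force: [-0.0, -0.2, -3.7]
grip_width: 0.324
```

Request:
arm_command(steps=[0,-0.01,-0.1,0,20,0,0,-0.2,0,20,0,0,-0.2,0,20,0,0,0,0,20,0,0,0,0,20])

```text
time_s: 8.62
eef_pos: [571.3, 230.9, 50.9]
ee_rot: [0.0, 0.05, 0.999, 0.0]
force: [0.7, -0.1, -2.6]
grip_width: 0.332
```

Request:
arm_command(steps=[0,0,-0.11,0,20,0,0,0,0,20,-0.004,-0.04,0,0,20,0,0,0,0,20,0,0,0,0,20])

```text
time_s: 9.25
eef_pos: [571.0, 228.8, 45.4]
ee_rot: [0.0, 0.05, 0.999, 0.0]
force: [-0.3, -1.0, -2.9]
grip_width: 0.323
```

Request:
arm_command(steps=[-0.001,-0.01,0,0,20,0,0,0,0,20,0,0,0,0,20])

```text
time_s: 9.62
eef_pos: [570.9, 228.4, 45.3]
ee_rot: [0.0, 0.05, 0.999, 0.0]
force: [-0.4, -0.1, -2.8]
grip_width: 0.331
```

Request:
arm_command(steps=[-0.001,-0.01,0,0,20,0,0,0,0,20,0,0,0,0,20])

```text
time_s: 10.0
eef_pos: [570.8, 227.8, 45.3]
ee_rot: [-0.0, 0.05, 0.999, -0.0]
force: [-0.0, 0.1, -3.7]
grip_width: 0.331
```

Request:
arm_command(steps=[-0.001,-0.01,0,0,20,0,0,0,0,20,0,0,0,0,20])

```text
time_s: 10.38
eef_pos: [570.8, 227.6, 45.3]
ee_rot: [0.0, 0.05, 0.999, 0.0]
force: [-0.5, 3.3, -3.2]
grip_width: 0.33
```

Request:
arm_command(steps=[-0.001,-0.01,0,0,20,0,0,0,0,20,0,0,0,0,20])

```text
time_s: 10.75
eef_pos: [570.8, 227.6, 45.4]
ee_rot: [0.0, 0.05, 0.999, 0.001]
force: [1.6, 6.3, -3.8]
grip_width: 0.332
```

Request:
arm_command(steps=[-0.001,-0.01,0,0,20,0,0,0,0,20,0,0,0,0,20])

```text
time_s: 11.12
eef_pos: [570.8, 227.5, 45.4]
ee_rot: [0.0, 0.05, 0.999, 0.001]
force: [1.9, 9.0, -4.1]
grip_width: 0.332
```

Request:
arm_command(steps=[0.009,0.09,0,0,20,0.008,0.08,0,0,20,0,0,0,0,20,0,0,0,0,20,0,0,0,0,20])

```text
time_s: 11.75
eef_pos: [571.5, 234.6, 45.2]
ee_rot: [-0.0, 0.05, 0.999, -0.0]
force: [0.4, -1.3, -3.7]
grip_width: 0.33
```

Run:
```python
from h import *
import pickle
R=[]
for i in range(6):
    p=capture("top"); s=sense(); R.append(np.r_[s["eef_pos"],s["force"]])
print(np.mean(R,0).round(2),np.std(R,0).round(2))
```

```text
[ 5.7151e+02  2.3471e+02  4.5270e+01 -2.0000e-02 -9.0000e-01 -2.6800e+00] [0.01 0.04 0.02 0.42 0.26 0.69]
```

Request:
arm_command(steps=[0.002,0.02,0,0,20,0.001,0.01,0,0,20,0,0,0,0,20,0,0,0,0,20,0,0,0,0,20])

```text
time_s: 12.68
eef_pos: [571.7, 236.3, 45.3]
ee_rot: [-0.0, 0.05, 0.999, -0.0]
force: [-0.1, -3.1, -3.1]
grip_width: 0.329
```

Run:
```python
from h import *
import pickle
R=[]
for i in range(6):
    p=capture("top"); s=sense(); R.append(np.r_[s["eef_pos"],s["force"]])
print(np.mean(R,0).round(2),np.std(R,0).round(2))
```

```text
[ 5.7166e+02  2.3631e+02  4.5260e+01 -4.8000e-01 -2.8100e+00 -2.8600e+00] [0.01 0.02 0.01 0.48 0.18 0.47]
```

Request:
arm_command(steps=[-0.009,-0.09,0,0,20,-0.009,-0.09,0,0,20,0,0,0,0,20,0,0,-0.02,0,20,0,0,0,0,20])

```text
time_s: 13.6
eef_pos: [571.0, 227.7, 44.5]
ee_rot: [0.0, 0.05, 0.999, 0.0]
force: [0.5, 4.2, -1.2]
grip_width: 0.329
```

Request:
arm_command(steps=[0,0,-0.01,0,20,0,0,0,0,20])

```text
time_s: 13.85
eef_pos: [571.0, 227.6, 44.0]
ee_rot: [0.0, 0.05, 0.999, 0.0]
force: [1.0, 5.1, -0.8]
grip_width: 0.332
```

Request:
arm_command(steps=[0,0,-0.01,0,20,0,0,0,0,20])

```text
time_s: 14.1
eef_pos: [571.0, 227.6, 43.6]
ee_rot: [0.0, 0.05, 0.999, 0.0]
force: [0.7, 4.5, -0.1]
grip_width: 0.33
```

Request:
arm_command(steps=[0,0,-0.01,0,20,0,0,0,0,20,0,0,0,0,20])

```text
time_s: 14.48
eef_pos: [571.0, 227.6, 43.5]
ee_rot: [0.0, 0.05, 0.999, 0.0]
force: [-0.4, 4.2, 4.9]
grip_width: 0.327
```

Request:
arm_command(steps=[0,0,-0.01,0,20,0,0,0,0,20,0,0,0,0,20])

```text
time_s: 14.85
eef_pos: [571.1, 227.6, 43.5]
ee_rot: [0.001, 0.05, 0.999, 0.0]
force: [-2.4, 4.4, 9.0]
grip_width: 0.33
```

Request:
arm_command(steps=[0,0,0.01,0,45,0,0,0,0,50,0,0,0,0,50,0,0,0.3,0,50,0,0,0.5,0,50])

```text
time_s: 15.48
eef_pos: [570.6, 227.2, 83.5]
ee_rot: [-0.0, 0.05, 0.999, -0.0]
force: [0.3, -0.5, 0.9]
grip_width: 0.498
```

Request:
arm_command(steps=[0,-0.2,0.6,0,50,0,-0.7,0.2,0,50,0,0,0,0,50])

```text
time_s: 15.85
eef_pos: [571.5, 180.8, 124.8]
ee_rot: [0.001, 0.051, 0.999, 0.0]
force: [0.5, 0.3, 0.2]
grip_width: 0.502
```

Request:
arm_command(steps=[-0.16,-0.87,0,0.36,35,-0.16,-0.87,0,0.36,35,-0.16,-0.87,0,0.36,35,-0.16,-0.87,0,0.36,35,-0.16,-0.87,0,0.38,35])

```text
time_s: 16.48
eef_pos: [530.6, -35.9, 123.1]
ee_rot: [0.0, -0.03, 1.0, 0.0]
force: [0.9, -0.3, -0.0]
grip_width: 0.35
```

Request:
arm_command(steps=[-0.16,-0.87,0,0,35,-0.16,-0.87,0,0,35,0,0,0,0,35])

```text
time_s: 16.85
eef_pos: [514.6, -124.0, 123.0]
ee_rot: [0.0, -0.028, 1.0, -0.0]
force: [0.0, 1.1, 0.1]
grip_width: 0.343
```

Run:
```python
from fit import *
s=sense(); print(s["time_s"],s["eef_pos"],s["ee_rot"])
p=capture("top"); pickle.dump(p,open("top3.pkl","wb"))
a=np.radians(-5.69)
v,sc=fit(p,538.8,230.6,29,33,z0=8,yaws=[a]); print("thick in slot",v[:2].round(1),np.degrees(v[2]).round(2),round(sc,3))
d=v[:2]-[541,251.6]; print("fixture coords",(d@[np.cos(a),np.sin(a)]).round(1),(d@[-np.sin(a),np.cos(a)]).round(1))
v,sc=fit(p,524.4,-252.7,9,-33,yaws=[.06]); print("thin9",v.round(3),round(sc,3))
A=cv2.resize(p["frame"][160:240,130:236],(795,600),interpolation=cv2.INTER_CUBIC); cv2.imwrite("pics/slot1.png",A)
```

```text
16.85 [ 514.63464401 -124.00679355  123.01940321] [ 7.88333291e-05 -2.77243464e-02  9.99615596e-01 -1.21447729e-04]
thick in slot [538.4 232.5] -2.02 0.529
fixture coords -0.7 -19.3
thin9 [ 5.33958e+02 -2.55541e+02  2.65000e-01] 0.248
```

View pics/slot1.png

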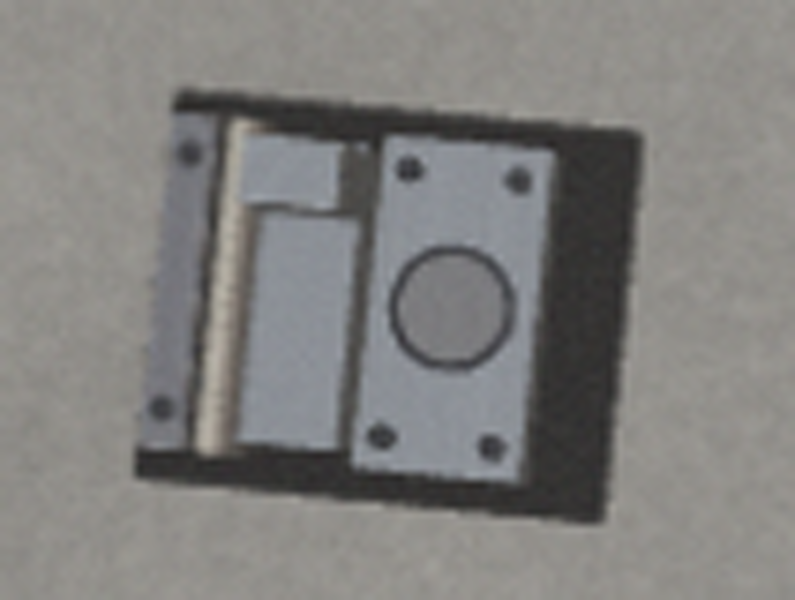

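```bash
cat > prof2.py <<'E'
from h import *
import pickle
from scipy.ndimage import map_coordinates
a=np.radians(-5.69); ex=np.array([np.cos(a),np.sin(a)]); ey=np.array([-ex[1],ex[0]]); O=np.array([541,251.6])
def line(p,z,u,v,axis):
    g=p["frame"].astype(float).mean(2)
    X=O+u[:,None,None]*(ex if axis==0 else ey)+v[None,:,None]*(ey if axis==0 else ex)
    X=np.dstack([X,np.full(X.shape[:2],z)]).reshape(-1,3); uv=proj(p,X)
    q=map_coordinates(g,[uv[:,1],uv[:,0]],order=3).reshape(len(u),-1).mean(1); d=np.diff(q)
    return sorted([(round(u[i]+.125,1),round(d[i]*4,1)) for i in range(1,len(d)-1) if abs(d[i])>.8 and abs(d[i])>=abs(d[i-1]) and abs(d[i])>abs(d[i+1])])
E
python3 - <<'E'
from prof2 import *
p=pickle.load(open("top3.pkl","rb")); r=lambda a,b:np.arange(a,b,.25); L=np.linspace
print("body end x @40 (exp -45)",line(p,40,r(-60,-30),L(-30,-12,30),0))
print("lug end x @69 (exp 43,23)",line(p,69,r(10,55),L(-30,-12,30),0))
print("body y @40 (exp -6.2,-35.2)",line(p,40,r(-50,12),L(-40,15,50),1))
print("lug y @69",line(p,69,r(-50,12),L(28,38,20),1))
print("chamber x @26 (exp -50,50)",line(p,26,r(-60,60),L(-75,-40,30),0))
E
```

```text
body end x @40 (exp -45) [(np.float64(-59.6), np.float64(-33.3)), (np.float64(-49.1), np.float64(-3.9)), (np.float64(-45.6), np.float64(33.9))]
lug end x @69 (exp 43,23) [(np.float64(20.1), np.float64(-19.9)), (np.float64(23.4), np.float64(27.1)), (np.float64(26.1), np.float64(-4.7)), (np.float64(42.6), np.float64(-31.5)), (np.float64(53.4), np.float64(25.7))]
body y @40 (exp -6.2,-35.2) [(np.float64(-47.1), np.float64(9.8)), (np.float64(-40.4), np.float64(-24.1)), (np.float64(-34.9), np.float64(23.1)), (np.float64(-6.1), np.float64(-16.9)), (np.float64(-1.9), np.float64(13.1)), (np.float64(0.6), np.float64(14.1)), (np.float64(6.1), np.float64(-30.6)), (np.float64(9.9), np.float64(17.5))]
lug y @69 [(np.float64(-47.4), np.float64(-27.9)), (np.float64(-34.9), np.float64(28.4)), (np.float64(-31.9), np.float64(-5.7)), (np.float64(-6.6), np.float64(6.8)), (np.float64(-2.1), np.float64(-36.2)), (np.float64(1.1), np.float64(20.3)), (np.float64(5.4), np.float64(-10.1))]
chamber x @26 (exp -50,50) [(np.float64(-53.4), np.float64(-4.0)), (np.float64(-50.1), np.float64(35.6)), (np.float64(-43.4), np.float64(-7.5)), (np.float64(-37.4), np.float64(7.1)), (np.float64(-17.9), np.float64(-14.0)), (np.float64(-14.9), np.float64(5.9)), (np.float64(15.1), np.float64(-3.8)), (np.float64(18.1), np.float64(15.4)), (np.float64(37.1), np.float64(-8.5)), (np.float64(43.1), np.float64(6.3)), (np.float64(50.1), np.float64(-32.8)), (np.float64(53.4), np.float64(3.7)), (np.float64(58.1), np.float64(27.8))]
```

Request:
arm_command(steps=[-0.16,-0.87,0,0,35,-0.16,-0.87,0,0,35,-0.14,-0.87,0,0,35,0,0,0,0,35,0,0,0,0,35])

```text
time_s: 17.52
eef_pos: [492.2, -251.1, 122.8]
ee_rot: [-0.0, -0.03, 1.0, 0.0]
force: [-0.1, 0.4, -0.7]
grip_width: 0.348
```

Run:
```python
from h import *
import pickle
s=sense(); print(s["time_s"],s["eef_pos"],s["ee_rot"],s["force"])
```

```text
17.525 [ 492.22432219 -251.1348931   122.75026554] [-1.12579738e-04 -2.99529149e-02  9.99551253e-01  3.21286133e-04] [-0.09428357  0.37264767 -0.73101327]
```

Request:
arm_command(steps=[-0.01,-0.07,-0.3,0,35,0,0,-0.5,0,35,0,0,-0.4,0,35,0,0,-0.1,0,35,0,0,0,0,35])

```text
time_s: 18.15
eef_pos: [491.4, -255.7, 57.7]
ee_rot: [-0.0, -0.03, 1.0, 0.0]
force: [-0.1, -0.3, -0.5]
grip_width: 0.348
```

Request:
arm_command(steps=[0,0,0,0,35])

```text
time_s: 18.27
eef_pos: [491.7, -256.2, 58.5]
ee_rot: [0.0, -0.029, 1.0, -0.0]
force: [0.2, 0.1, -0.3]
grip_width: 0.348
```

Request:
arm_command(steps=[0,0.03,-0.2,0,35,0,0,-0.17,0,35,0,0,0,0,20,0,0,0,0,0,0,0,0,0,0])

```text
time_s: 18.9
eef_pos: [491.3, -254.7, 39.4]
ee_rot: [0.0, -0.029, 1.0, -0.0]
force: [-1.0, -0.4, -0.0]
grip_width: 0.091
```

Request:
arm_command(steps=[0,0,0,0,0,0,0,0,0,0])

```text
time_s: 19.15
eef_pos: [491.3, -254.7, 39.4]
ee_rot: [0.0, -0.029, 1.0, -0.0]
force: [0.6, 0.4, -0.7]
grip_width: 0.095
```

Request:
arm_command(steps=[0,0,0.2,0,0,0,0,0.5,0,0,0,0,0.6,0,0,0,0,0.6,0,0,0,0.3,0,0,0])

```text
time_s: 19.77
eef_pos: [492.1, -240.5, 136.8]
ee_rot: [0.002, -0.029, 1.0, -0.002]
force: [-0.2, 0.8, -1.2]
grip_width: 0.094
```

Request:
arm_command(steps=[0.04,0.8,0,-0.4,0,0.04,0.85,0,-0.4,0,0.04,0.85,0,-0.4,0,0.04,0.85,0,-0.4,0,0.04,0.85,0,-0.21,0])

```text
time_s: 20.4
eef_pos: [500.4, -27.5, 133.5]
ee_rot: [-0.001, 0.05, 0.999, 0.0]
force: [1.1, -0.1, -0.7]
grip_width: 0.098
```

Request:
arm_command(steps=[0.04,0.85,0,0,0,0.04,0.85,0,0,0,0.04,0.85,0,0,0,0,0.85,0,0,0,0,0.85,0,0,0])

```text
time_s: 21.02
eef_pos: [506.1, 184.7, 133.4]
ee_rot: [-0.001, 0.049, 0.999, -0.0]
force: [-0.3, -0.8, -1.2]
grip_width: 0.094
```

Request:
arm_command(steps=[0,0.7,0,0,0,0,0.6,0,0,0,0,0,0,0,0,0,0,0,0,0,0,0,0,0,0])

```text
time_s: 21.65
eef_pos: [507.2, 247.1, 134.1]
ee_rot: [-0.0, 0.05, 0.999, -0.0]
force: [0.3, 0.8, -1.0]
grip_width: 0.095
```

Run:
```python
from h import *
import pickle
p=capture("side"); pickle.dump(p,open("side4.pkl","wb")); g=p["frame"].astype(float).mean(2)
s=sense(); print(s["time_s"],s["eef_pos"],s["ee_rot"],s["force"],s["grip_width"])
from scipy.ndimage import map_coordinates
t=np.radians(-5.7); ex=np.array([np.cos(t),np.sin(t),0]); ey=np.array([-ex[1],ex[0],0]); tcp=s["eef_pos"]; c=tcp+33*ex
for sgn in(-1,1):
    off=np.arange(-8,8,.25); Q=0
    for z in tcp[2]-35.4+np.linspace(6,28,8):
        X=c-4.5*ey+(sgn*45+off)[:,None]*ex; X[:,2]=z; uv=proj(p,X); Q=Q+map_coordinates(g,[uv[:,1],uv[:,0]],order=3)
    d=np.abs(np.diff(Q)); k=np.argmax(d); print(sgn,off[k]+.125,d[k]/8)
cv2.imwrite("pics/s4.png",cv2.resize(p["frame"][90:210,200:360],(800,600),interpolation=cv2.INTER_CUBIC))
```

```text
21.7 [507.2951325  247.09194899 134.21754611] [-1.29365222e-04  5.01721487e-02  9.98740574e-01 -7.27911864e-05] [ 0.54941111 -0.6784837  -1.16580871] 0.09360726534525306
-1 -1.875 10.01146924650422
1 -1.875 4.809753729081152
```

View pics/s4.png

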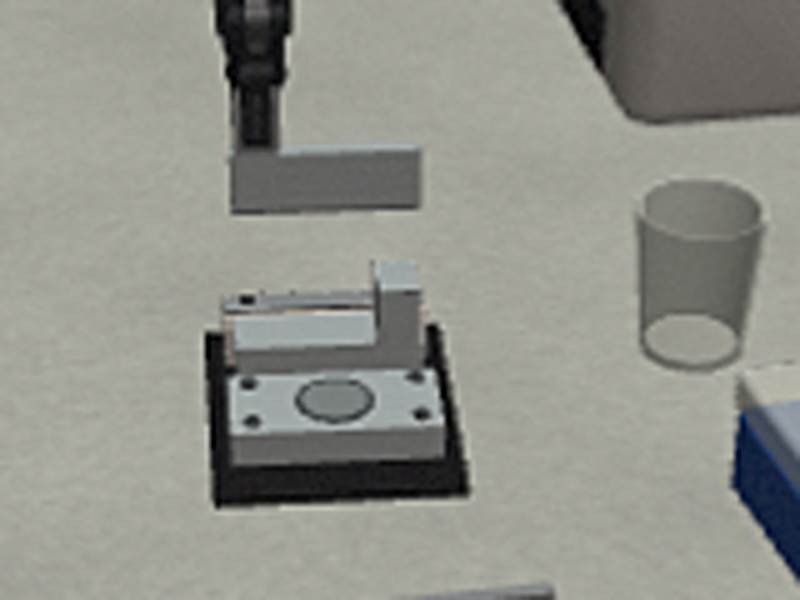

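Request:
arm_command(steps=[0.02,0.11,-0.3,0,0,0,0,-0.4,0,0,0,0,-0.32,0,0,0,0,0,0,0,0,0,0,0,0])

```text
time_s: 22.32
eef_pos: [508.6, 253.4, 83.7]
ee_rot: [0.0, 0.05, 0.999, 0.0]
force: [0.1, -0.7, -0.7]
grip_width: 0.095
```

Request:
arm_command(steps=[0,0,0,0,0,0,0,0,0,0])

```text
time_s: 22.58
eef_pos: [508.5, 253.4, 83.8]
ee_rot: [0.0, 0.05, 0.999, 0.0]
force: [0.5, -0.3, 0.1]
grip_width: 0.091
```

Request:
arm_command(steps=[-0.004,-0.016,-0.1,0,0,0,0,0,0,0,0,0,0,0,0])

```text
time_s: 22.95
eef_pos: [508.0, 252.6, 78.2]
ee_rot: [-0.0, 0.05, 0.999, -0.0]
force: [0.3, 1.4, -1.1]
grip_width: 0.098
```

Request:
arm_command(steps=[0,0,-0.06,0,0,0,0,-0.04,0,0,0,0,0,0,0,0,0,0,0,0])

```text
time_s: 23.45
eef_pos: [508.1, 252.5, 73.2]
ee_rot: [-0.0, 0.05, 0.999, -0.0]
force: [1.0, 1.4, -0.9]
grip_width: 0.094
```

Request:
arm_command(steps=[0,0,-0.04,0,0,0,0,-0.04,0,0,0,0,0,0,0,0,0,0,0,0])

```text
time_s: 23.95
eef_pos: [508.1, 252.6, 69.3]
ee_rot: [0.0, 0.05, 0.999, 0.0]
force: [1.2, 3.1, -0.3]
grip_width: 0.096
```

Request:
arm_command(steps=[0,0,-0.04,0,0,0,0,-0.04,0,0,0,0,0,0,0,0,0,0,0,0])

```text
time_s: 24.45
eef_pos: [508.3, 252.6, 65.3]
ee_rot: [0.0, 0.05, 0.999, 0.0]
force: [2.1, 4.4, 0.5]
grip_width: 0.093
```

Request:
arm_command(steps=[0,0,-0.06,0,0,0,0,-0.06,0,0,0,0,0,0,0])

```text
time_s: 24.82
eef_pos: [508.3, 252.7, 59.2]
ee_rot: [0.0, 0.05, 0.999, 0.0]
force: [2.6, 5.6, 2.2]
grip_width: 0.097
```

Request:
arm_command(steps=[0,0,-0.08,0,0,0,0,-0.08,0,0,0,0,0,0,0])

```text
time_s: 25.2
eef_pos: [508.3, 252.7, 51.0]
ee_rot: [0.0, 0.05, 0.999, 0.0]
force: [2.1, 6.0, -0.6]
grip_width: 0.097
```

Request:
arm_command(steps=[0,0,-0.06,0,0,0,0,-0.04,0,0,0,0,0,0,0])

```text
time_s: 25.58
eef_pos: [508.2, 252.8, 46.1]
ee_rot: [0.0, 0.05, 0.999, 0.0]
force: [1.4, 6.1, 1.8]
grip_width: 0.091
```

Request:
arm_command(steps=[0,0,-0.04,0,0,0,0,0,0,0,0,0,-0.02,0,0,0,0,0,0,0,0,0,0,0,0])

```text
time_s: 26.2
eef_pos: [508.3, 252.8, 43.3]
ee_rot: [0.0, 0.05, 0.999, 0.0]
force: [1.2, 5.3, 3.6]
grip_width: 0.093
```

Request:
arm_command(steps=[0,0,-0.02,0,0,0,0,0,0,0,0,0,0,0,0])

```text
time_s: 26.58
eef_pos: [508.4, 252.8, 43.1]
ee_rot: [0.001, 0.05, 0.999, 0.0]
force: [-0.9, 4.9, 9.7]
grip_width: 0.093
```

Request:
arm_command(steps=[0,0,-0.02,0,0,0,0,0,0,0,0,0,0,0,0])

```text
time_s: 26.95
eef_pos: [508.4, 252.9, 43.0]
ee_rot: [0.001, 0.05, 0.999, 0.0]
force: [-4.5, 3.5, 19.8]
grip_width: 0.094
```

Request:
arm_command(steps=[0,0.006,0.03,0,0,0,0,0,0,15,0,0,0,0,25,0,0,0,0,25,0,0,0,0,25])

```text
time_s: 27.58
eef_pos: [507.9, 252.7, 42.6]
ee_rot: [-0.0, 0.05, 0.999, -0.0]
force: [0.7, 0.2, 0.3]
grip_width: 0.254
```

Request:
arm_command(steps=[0,0,0.3,0,25,0,0,0.6,0,25,0,0,0.9,0,25,0,-0.7,0.3,0,25,0,-0.9,0,0,25])

```text
time_s: 28.2
eef_pos: [508.7, 172.4, 150.3]
ee_rot: [0.002, 0.049, 0.999, 0.0]
force: [1.0, -0.3, -0.0]
grip_width: 0.251
```

Request:
arm_command(steps=[-0.4,-0.9,0,0,25,-0.4,-0.9,0,0,25,-0.4,-0.9,0,0,25,-0.4,-0.5,0,0,25,0,0,0,0,25])

```text
time_s: 28.82
eef_pos: [427.6, 11.7, 148.8]
ee_rot: [0.001, 0.051, 0.999, -0.0]
force: [1.0, 0.5, 0.6]
grip_width: 0.252
```

Run:
```python
from prof2 import *
s=sense(); print(s["time_s"],s["eef_pos"],s["force"])
p=capture("top"); q=capture("side"); r=lambda a,b:np.arange(a,b,.25); L=np.linspace
print("thin end +x @40 (exp 45)",line(p,40,r(30,60),L(-4,1,20),0))
print("thin lug x @69 (exp -43,-23)",line(p,69,r(-55,-10),L(-4,1,20),0))
print("thick end @40 (exp -45)",line(p,40,r(-60,-30),L(-30,-12,30),0))
for x0,x1 in((-18,-2),(2,18)): print("y @40 (thick -35.2, thin +2.8)",line(p,40,r(-50,15),L(x0,x1,50),1))
A=cv2.resize(p["frame"][160:240,130:236],(600,450),interpolation=cv2.INTER_CUBIC)
B=cv2.resize(q["frame"][110:210,200:333],(600,450),interpolation=cv2.INTER_CUBIC)
cv2.imwrite("pics/end_t.png",np.hstack([cv2.resize(A,(400,300)),cv2.resize(B,(400,300))])); cv2.imwrite("pics/end_all.png",p["frame"])
```

```text
28.825 [427.59813327  11.70173014 148.84461179] [0.98462564 0.46272931 0.58892278]
thin end +x @40 (exp 45) [(np.float64(44.9), np.float64(-24.0)), (np.float64(49.1), np.float64(-11.6)), (np.float64(55.9), np.float64(22.7))]
thin lug x @69 (exp -43,-23) [(np.float64(-49.1), np.float64(36.3)), (np.float64(-44.9), np.float64(-15.9)), (np.float64(-42.1), np.float64(10.7)), (np.float64(-39.9), np.float64(-4.0)), (np.float64(-23.4), np.float64(-8.7)), (np.float64(-20.6), np.float64(11.3)), (np.float64(-18.4), np.float64(-3.3)), (np.float64(-16.1), np.float64(5.7)), (np.float64(-13.4), np.float64(-4.4))]
thick end @40 (exp -45) [(np.float64(-59.6), np.float64(-34.1)), (np.float64(-49.1), np.float64(-3.2)), (np.float64(-45.6), np.float64(35.5))]
y @40 (thick -35.2, thin +2.8) [(np.float64(-47.1), np.float64(17.2)), (np.float64(-40.4), np.float64(-26.4)), (np.float64(-34.9), np.float64(24.5)), (np.float64(4.6), np.float64(9.6)), (np.float64(8.6), np.float64(-18.6)), (np.float64(12.4), np.float64(5.6))]
y @40 (thick -35.2, thin +2.8) [(np.float64(-47.9), np.float64(13.3)), (np.float64(-40.4), np.float64(-25.6)), (np.float64(-34.9), np.float64(25.4)), (np.float64(4.6), np.float64(8.7)), (np.float64(8.9), np.float64(-18.5)), (np.float64(12.4), np.float64(5.6))]
```

View pics/end_t.png

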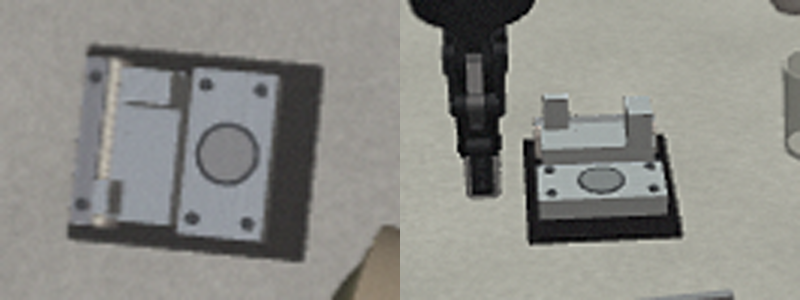

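View pics/end_all.png

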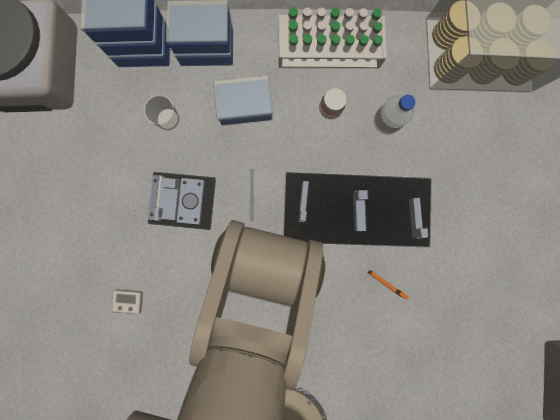

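```bash
python3 -c "
from rig import *
print(finish_job())"
```

```text
the job is handed in; nothing more can be done
None
```

I packed the slot with thick_29 against the chamber and thin_9 against the pad, released both, moved the arm clear and handed the job in. The last clock reading before handing in was about 28.8 s of the 72 s allowed.

- **Gap:** The top camera gave 35.5–35.8 mm and touching with the thick spacer gave about 35.2 mm. The 38 mm pair therefore presses the pad in by about 2.2–2.8 mm.
- **Fit, last picture:** The pad's back edge moved about 2.5–2.8 mm, which agrees with the gap. The thick spacer's end is about 0.6 mm from its ideal spot along the slot and the thin spacer's about 0.1 mm. The spacer edges run parallel to the slot.
- **Forces and floor contact:** The final downward press reached 9 N on the thick spacer and 20 N on the thin one. Each stopped within about 0.3 mm of the height expected for the slot floor.
- **Bench:** thin_12, thick_20 and thin_15 still stand on the mat. The orange look-alike and the bystanders visible in the last picture look unmoved, though the arm hid the dish.
- **Check that failed:** An automatic pose fit of the thick spacer in the slot scored poorly because of the background, so I used edge measurements instead. The thin_9 fit taken at the same moment failed because the gripper blocked the view, so I relied on the earlier fit, and the grip width confirmed the 9 mm thickness.

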